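Grease the drum bearing

ROBOT

A 6-joint arm with a two-finger parallel gripper is mounted at the origin on the work surface. World frame = base frame: x ahead of the robot, y to its left, z up, the work surface at z = 0. Lengths are in mm, angles in degrees, forces in N, time in s.
With the tool pointing down it reaches from about 300 to 850 mm from the base axis. Payload 4.2 kg.
Tool frame: the origin (TCP) lies midway between the tips of the shut fingers; the grasp point (between the pads) lies env.hold_point_z behind it (env.hold_point_z is the distance from the TCP to the grasp point, in mm); z points along the fingers, y is the line along which they close (so a half turn about z gives the same grasp; the last joint's range is limited). The gripper opens to 91 mm and grips with 3 to 60 N. Pads are 32 mm wide; open, the fingers measure 118 mm over their backs; the gripper's body (76 mm by 178 mm) begins 60 mm behind the grasp point.
Start: joints at [-76.49, 18.312, 89.639, -0, 72.044, -1.146], TCP at [145.489, -556.306, 213.976] pointing down, gripper open.
Joint ranges: [-177.97, 177.97], [-48.28, 115.42], [12.27, 149.76], [-77.06, 257.06], [2.81, 150.46], [-146.56, 146.56]. Speed limits (degrees/s): [147.25, 147.25, 180, 180, 180, 180].

INTERFACE

Orientations are given as [roll, pitch, yaw] about the fixed x, y, z axes, in that order (R = Rz(yaw) Ry(pitch) Rx(roll)).
In Python, from workcell import env, viewer, spotter gives the robot as it stands.
- The arm moves only by the tool apply_moves, never from a script. Its arguments are lists of equal length, an entry for each row: "delta_pos": the shift along the world's x, y, z normalised to -1 to 1, where 1 is 120 mm, a list of three; "rot": the turn, a rotation vector about the world's x, y, z normalised to -1 to 1, where 1 is 1.5 rad, a list of three; "hand": the opening, from 0 (shut) to 1 (fully open). A call has 1 to 10 rows; each row is the pose to reach, as a shift and turn from the pose commanded when the call began; what a row does not reach only later rows make up. A row lasts 1/12 s, in which the tool goes at most 41.7 mm and 7.16 degrees, less where a joint would pass 70% of its speed; a pose out of reach is approached as far as the arm can. A call with a number of a shift or a turn outside -1 to 1 is refused whole. A call with a gripper value outside its range is refused whole. The fingers move at their own pace and stop on an object; "newtons" is the grip in N (left out, the last holds). Time passes only in rows, so rows that repeat a pose let the fingers close. It gives the time, the measured TCP pose, the force, the opening and the grip force at its end, in the units of the state.
- env.state(): the state, without advancing time (a new reading comes with each control period).
- viewer.grab_frame(name): name is "scene" or "top"; returns a dict with "pixels" (480x640x3 uint8, red, green, blue), "camera_matrix" (3x3 intrinsics, pixels), "k1" (the pictures are not rectified: a ray, as slopes to the right and down, at radius r is drawn at 1 + k1 r^2 times it, then the intrinsics apply), "R" (3x3) and "t" (3): a world point X has camera coordinates R X + t. Camera axes: x right, y down, z forward; pixel columns grow to the right and rows downward; lengths in mm; the calibration is good to about 2 mm. A picture is of the moment at which its call begins. There is no depth.
- env.job_done(): hands the job in; it is judged then, once.
Trained networks look in a picture, given as the dict that the camera call returned (one of the last four; its "shot" number tells which), for a name from the list of things; names that differ only in an ending like _2 or _b are one class to them, and where a whole thing is asked for, a point or a joint stands for the part that bears it (a point fixed in the world has none). Each returns a list of dicts, best first, with "score" (0 to 1); they miss things now and then, are a little off and sometimes report something else, mostly with a low value. They report only what shows in the picture. A call takes as long as a camera call. They do not tell look-alikes from the thing itself.
- spotter.trace(picture, query): "mask" (480x640 bool, what is visible of it) and "box" ([centre column, centre row, width, height] in pixels, round what is visible of it).
- spotter.landmark_of(picture, query): "position" ([column, row] in pixels: a listed point, or the origin of a listed thing).
The state is a dict: "time_s": time; "qpos": joint angles; "qvel": joint speeds; "effort": joint torques, N m; "ee_pos": TCP position; "ee_rot": TCP orientation; "force": force on the tool from outside, world axes, zero at the start; "torque": the same for the moment, N m; "gripper_width": finger opening in mm; "gripper_force": force on a finger pad.
Only numpy, scipy, OpenCV 4.12 (cv2) and the standard library are available. Lean on these libraries where they do the work, as an engineer would, in place of code of your own. Each camera call takes 0.05 s, during which the arm holds its last target. There are 200 camera calls.

TASK

Grease the bearing of the sanding drum whose grease nipple is bare (the other one is done and has its rubber cap on): take the push-type grease gun out of its wooden block, gripping its thin plastic barrel lightly, and press its coupler squarely onto the tilted nipple until it snaps over the ball. Then push the gun on against its spring, past half of the nozzle's stroke but without forcing it, and finish while still holding it pushed in like that. Leave the other things on the bench where they are.

Things in the scene. Friction and masses are not known exactly. Their poses are not given: they have to be found in the camera images.
- gun_grip (a point): push-type grease gun, upright, nozzle down in its wooden block. Point on its axis, in the barrel: thin white plastic barrel, 33 mm across, from 48 mm below to 24 mm above; knurled end cap 37 mm across, top 45 mm above; nose cap 39 mm across, underside 62 mm below. z to the end cap; round, yaw is free. 0.3 kg. 20 N of grip is plenty; 35 N from each finger cracks it
- coupler_seat (a point): point on the gun's axis inside the coupler at the nozzle's tip, 111 mm below gun_grip with the nozzle out: the nipple's ball centre sits here once snapped on. z to the end cap. Coupler: steel sleeve 26 mm across, 30 mm long, mouth 13 mm below this point, flared to 22 mm and narrowing to 16, so aim within 2 mm. Jaws inside spread at about 10 N of push and close behind the ball
- nozzle (a joint): how far the spring-loaded nozzle is pushed into the gun: 0 out, 0.015 m fully in (hard stop). Its spring begins to give at 11 N and takes 500 N/m more (16 N at 0.010), so the coupler snaps on first. Over 50 N on the nipple is forcing it
- nipple: bare steel grease nipple on one of the drum's two pillow blocks; which one varies. Origin at the centre of its 12 mm ball head; z points out along its axis, which leans 30 degrees from vertical, to the left as the robot sees it. Below the ball a 7 mm thick neck, 8 mm long, then a hexagon 18 mm across. The coupler goes on along -z
- bearing_bare: green cast pillow block with the bare nipple, fixed; origin at the middle of its underside, foot 160 x 44 mm (x, y), shaft along y 43 mm up, dome to 84 mm
- drum_unit: sanding drum (cork-brown, 100 mm in diameter, 128 mm long) with a 30 mm shaft along y and a V pulley at its +y end, on a grey steel sub-frame 164 x 340 mm; fixed. Origin at the middle of its underside, shaft 68 mm up, drum top 118 mm up, a pillow block 100 mm either side of the middle on 25 mm high rails
- stand: wooden block, fixed, 85 x 85 x 72 mm, with a 31 mm hole through its middle in which the gun's nozzle hangs; origin at the middle of its underside
- grease_tin: loose steel tin, 76 mm across, 95 mm high, to be left alone; origin under its middle
- spray_can: loose spray can, 58 mm across, 175 mm high, to be left alone; origin under its middle
- finial: loose turned wooden finial standing upright, 54 mm across, 119 mm high, to be left alone; origin under its middle
- tape: loose tape measure, 66 x 36 x 62 mm, to be left alone; origin under its middle
- wrench: loose wrench lying flat along its own x axis, to be left alone; origin under its middle
- screwdriver: loose screwdriver lying flat along its own x axis, to be left alone; origin under its middle
- dust_cap: loose rubber cap of the bare nipple standing on the bench, 21 mm across, 27 mm high, to be left alone; origin under its middle
There are look-alikes about, which are no part of the job. What is shaped like the stand but purple is not meant.

How it is judged:
By the outcome, as a careful person would: the job done as asked, in the order asked, and still so for the second after the job is handed in, while the arm keeps its last pose, push and grip.
It also fails if it takes over 64 s, if anything falls off the work surface, if the arm or the gripper's body presses on something with over 40 N, if the wrist force passes 120 N, or if a joint passes its speed limit or range.

## Working session

There is one attempt and no reset: what is moved stays moved. The work goes in short steps, Python scripts to look and compute and a tool call to move; the robot and the scene stay as the last step left them, time stands still between calls to the robot, and variables do not carry over. Pictures are saved under pics/ and viewed, at most 10 in all, crops included, and the job is handed in when it is done.

Besides the shell and the picture viewer there is one more tool, called after ">>>" by a JSON object that holds its "name" and its "arguments". apply_moves: Moves the arm, as the interface text tells. Its arguments: {"type":"object","properties":{"delta_pos":{"type":"array"},"rot":{"type":"array"},"hand":{"type":"array"},"newtons":{"type":"number"}},"required":["delta_pos","rot","hand"]}

```bash
mkdir -p pics
cat > h.py <<'E'
import numpy as np, cv2
from workcell import env, viewer, spotter
def grab(n): return viewer.grab_frame(n)
def save(f,name,crop=None,s=1):
    p=f["pixels"][:,:,::-1]
    if crop: x0,y0,x1,y1=crop; p=p[y0:y1,x0:x1]
    cv2.imwrite("pics/"+name,cv2.resize(p,None,fx=s,fy=s,interpolation=cv2.INTER_CUBIC))
def ray(f,uv):
    K=np.array(f["camera_matrix"]); R=np.array(f["R"]); t=np.array(f["t"])
    d=np.linalg.solve(K,[uv[0],uv[1],1.])[:2]; x=d.copy()
    for _ in range(30): x=d/(1+f["k1"]*(x@x))
    v=R.T@np.array([*x,1.]); return -R.T@t, v/np.linalg.norm(v)
def proj(f,X):
    c=np.array(f["R"])@np.array(X,float)+np.array(f["t"]); s=c[:2]/c[2]; s=s*(1+f["k1"]*(s@s))
    return (np.array(f["camera_matrix"])@[*s,1.])[:2]
def onz(f,uv,z):
    o,v=ray(f,uv); return o+v*(z-o[2])/v[2]
def tri(fs,uvs):
    A=np.zeros((3,3));b=np.zeros(3);P=[]
    for f,u in zip(fs,uvs):
        o,v=ray(f,u); M=np.eye(3)-np.outer(v,v); A+=M;b+=M@o;P.append((o,v))
    X=np.linalg.solve(A,b)
    return X,[np.linalg.norm((np.eye(3)-np.outer(v,v))@(X-o)) for o,v in P]
E
python3 - <<'E'
from h import *
print(env.state(), env.hold_point_z)
a=grab("scene");b=grab("top");save(a,"s0.png");save(b,"t0.png")
for f in (a,b):
    print("cam",ray(f,(320,240)))
    for q in ["gun_grip","coupler_seat","nipple","bearing_bare","drum_unit","stand","dust_cap","grease_tin","spray_can","finial","tape"]:
        print(q,[(np.round(d["position"],1).tolist(),round(d["score"],2)) for d in spotter.landmark_of(f,q)[:4]])
E
```

```text
{'time_s': 0.0, 'qpos': array([-7.64890520e+01,  1.83498063e+01,  8.97067879e+01, -1.09284985e-03,
        7.20439300e+01, -1.14715732e+00]), 'qvel': array([-0.01514205, -0.04990927,  0.00511274, -0.13228214, -0.00822816,
        0.00948315]), 'effort': array([ 6.32570282e-04, -4.12457299e+01, -2.31967592e+01,  7.29336147e-02,
        4.55738779e-02, -1.33284716e-04]), 'ee_pos': array([ 145.36710196, -555.79145151,  213.13609199]), 'ee_rot': array([-1.79899475e+02, -9.73709018e-04,  1.46584423e+01]), 'force': array([ 0.20182645, -0.62910142, -0.42617151]), 'torque': array([ 0.02778707,  0.02911732, -0.02067019]), 'gripper_force': 0.0, 'gripper_width': 90.96481720937571} 18.8
cam (array([823.70175898, 484.81894644, 965.44761364]), array([-0.28699939, -0.4657594 , -0.83707797]))
gun_grip [([440.0, 351.0], 0.7)]
coupler_seat []
nipple [([286.7, 293.7], 0.38)]
bearing_bare [([278.8, 300.7], 0.74)]
drum_unit [([313.1, 280.2], 0.82), ([429.8, 373.4], 0.62), ([440.1, 352.7], 0.5), ([197.3, 192.2], 0.39)]
stand [([426.9, 370.8], 0.75), ([494.5, 385.5], 0.72), ([457.7, 322.7], 0.57)]
dust_cap [([422.5, 284.8], 0.41)]
grease_tin [([289.2, 155.7], 0.86), ([280.6, 299.5], 0.49), ([321.4, 397.1], 0.37)]
spray_can [([399.3, 457.3], 0.75)]
finial [([210.7, 161.2], 0.81), ([442.4, 352.6], 0.33)]
tape [([202.8, 192.7], 0.87)]
cam (array([ 198.66574221,   19.65002928, 1723.25383606]), array([ 0.19913223, -0.01583597, -0.97984467]))
gun_grip [([178.3, 268.1], 0.81), ([256.1, 322.5], 0.63), ([207.5, 199.5], 0.21)]
coupler_seat []
nipple [([278.9, 191.0], 0.45)]
bearing_bare [([291.7, 203.6], 0.85), ([472.9, 206.2], 0.58)]
drum_unit [([302.0, 235.2], 0.8)]
stand [([207.0, 323.6], 0.92), ([151.0, 319.2], 0.91), ([187.3, 276.0], 0.65)]
dust_cap [([254.3, 322.5], 0.52)]
grease_tin [([257.3, 322.9], 0.7), ([445.0, 278.1], 0.62)]
spray_can [([148.4, 227.3], 0.86)]
finial [([473.7, 205.3], 0.62)]
tape []
```

View pics/s0.png

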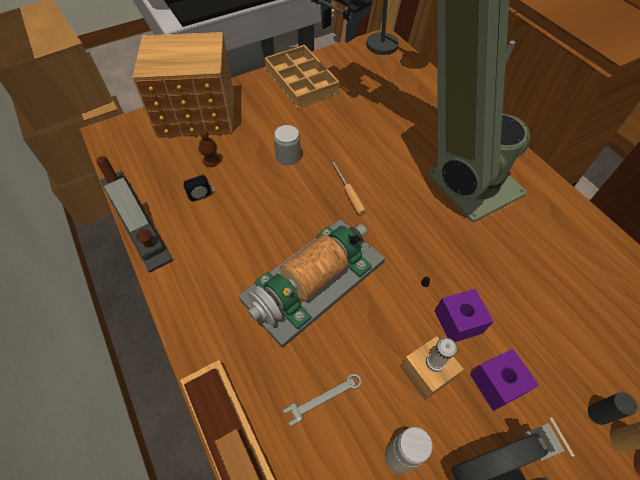

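View pics/t0.png

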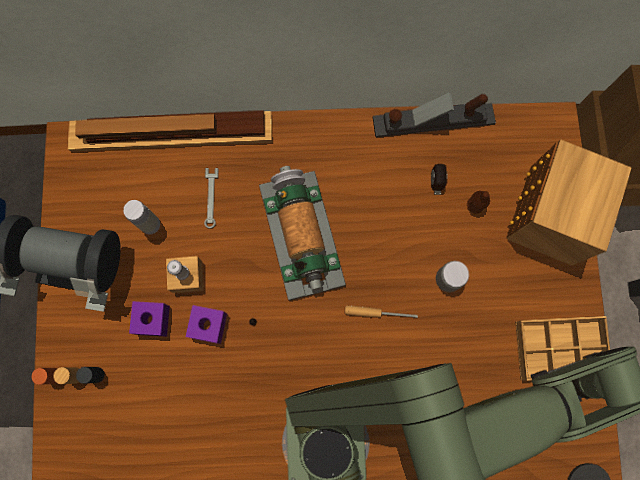

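The top view shows the drum unit at about (300,240). The bare brass nipple is near (279,191) at the pulley end, and the black-capped one is near (306,267). There are three blocks: a wooden one holding the gun at (184,274), and purple ones at (151,319) and (207,324). The wooden block is the one meant. I'll confirm this in an enlarged crop.

Run:
```python
from h import *
a=grab("scene");b=grab("top")
c=lambda f,x,y,w,h,s: cv2.resize(f["pixels"][y:y+h,x:x+w,::-1],(400,300),interpolation=cv2.INTER_CUBIC)
cv2.imwrite("pics/c1.png",np.vstack([np.hstack([c(a,240,255,80,60,5),c(a,390,320,100,75,4)]),np.hstack([c(b,255,170,80,60,5),c(b,150,245,80,60,5)])]))
g,_=0,0
X,e=tri([a,b],[spotter.landmark_of(a,"gun_grip")[0]["position"],spotter.landmark_of(b,"gun_grip")[0]["position"]]);print("gun",X,e)
X,e=tri([a,b],[spotter.landmark_of(a,"nipple")[0]["position"],spotter.landmark_of(b,"nipple")[0]["position"]]);print("nip",X,e)
for f,q in ((a,(313.1,280.2)),(b,(302,235.2))): print("drum",onz(f,q,0))
for f,q in ((a,(278.8,300.7)),(b,(291.7,203.6))): print("bear",onz(f,q,25))
for f,q in ((a,(426.9,370.8)),(b,(187.3,276))): print("stand",onz(f,q,0))
for f,q in ((a,"grease_tin"),(a,"spray_can"),(a,"dust_cap"),(b,"spray_can"),(a,"wrench"),(b,"wrench"),(a,"screwdriver"),(b,"screwdriver")):
  for d in spotter.landmark_of(f,q)[:1]: print(q,onz(f,d["position"],0))
```

```text
gun [458.48310813 364.60614516 129.11612228] [np.float64(1.1266229261691474), np.float64(1.126622926169137)]
nip [562.15453078  99.18795136 411.51512164] [np.float64(23.285050196312376), np.float64(23.285050196312525)]
drum [567.73749071  43.00780333   0.        ]
drum [564.76389911  42.15081092   0.        ]
bear [671.77853022  62.07609517  25.        ]
bear [651.68303406  67.63751158  25.        ]
stand [459.31125862 364.92201851   0.        ]
stand [460.63803229 368.09563739   0.        ]
grease_tin [ 425.08951108 -364.68148445    0.        ]
spray_can [651.25372886  52.20059763   0.        ]
dust_cap [325.45202931 181.21313491   0.        ]
spray_can [611.15668916 478.22388064   0.        ]
wrench [690.93683213 303.378778     0.        ]
wrench [673.31893848 295.64643877   0.        ]
screwdriver [ 339.58076753 -163.45880223    0.        ]
```

View pics/c1.png

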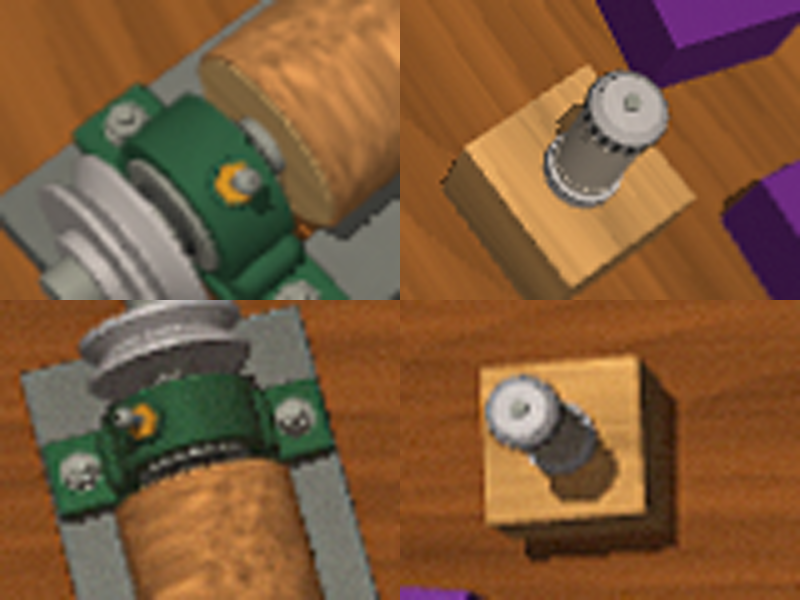

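The crop shows the wooden block with the gun in it: end cap at scene (447,346), top (174,267). The bare nipple's orange hexagon and grey ball are at scene (289.6,291.2), top (279.4,193.4). Next I need the drum's yaw and finer positions.

Run:
```python
from h import *
a=grab("scene");b=grab("top")
print("ball",tri([a,b],[(289.3,291.0),(279.2,193.2)]))
print("hex",tri([a,b],[(286.4,292.2),(283.2,193.8)]))
print("captop",tri([a,b],[(446.8,345.5),(174.2,266.4)]))
for f,n in((a,"gun_grip"),(b,"gun_grip")):
  for d in spotter.trace(f,n)[:2]: print(n,d["score"],d["box"],d["mask"].sum())
for f in (a,b):
  d=spotter.trace(f,"drum_unit")[0]; m=d["mask"].astype(np.uint8)
  h=cv2.convexHull(cv2.findContours(m,0,2)[0][0]); print(cv2.approxPolyDP(h,3,True)[:,0].tolist(),d["score"])
c1=cv2.resize(a["pixels"][215:350,235:390,::-1],(400,348),interpolation=cv2.INTER_CUBIC)
c2=cv2.resize(b["pixels"][160:305,250:355,::-1],(400,552),interpolation=cv2.INTER_CUBIC)
c1=cv2.copyMakeBorder(c1,0,204,0,0,0)
cv2.imwrite("pics/d.png",np.hstack([c1,c2]))
```

```text
ball (array([656.72453184,  96.79485846, 121.31234116]), [np.float64(0.8830988937766792), np.float64(0.883098893776789)])
hex (array([659.96185486,  87.13298825, 101.90328896]), [np.float64(0.6432644855514026), np.float64(0.6432644855515407)])
captop (array([460.83761284, 366.91723735, 170.0266631 ]), [np.float64(0.36931545214004396), np.float64(0.3693154521401181)])
gun_grip 0.98 [441.6, 354.3, 30.6, 35.6] 678
gun_grip 0.74 [179.6, 269.9, 22.8, 21.2] 304
[[362, 224], [384, 261], [280, 346], [251, 317], [238, 295], [336, 221]] 0.63
[[341, 269], [345, 283], [342, 287], [287, 298], [283, 281]] 0.88
```

View pics/d.png

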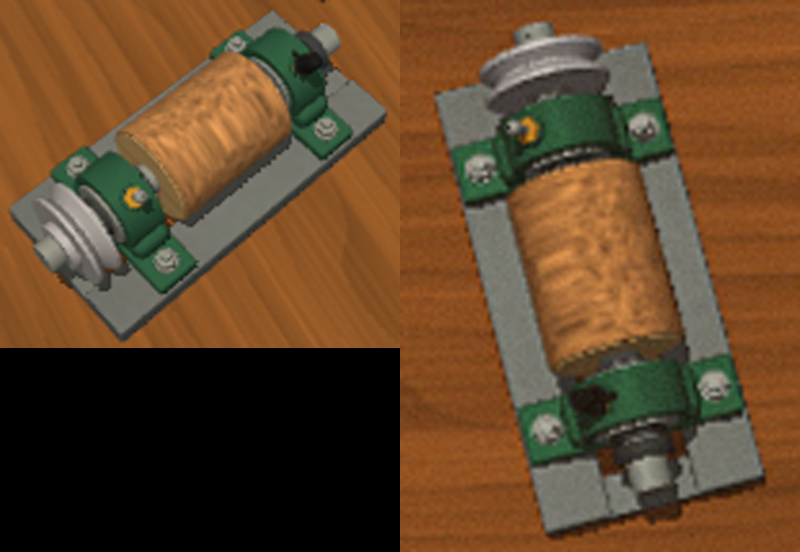

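Run:
```python
from h import *
b=grab("top");a=grab("scene")
C=[onz(b,p,12)[:2] for p in [(259.2,184.4),(313.8,171.3),(345.5,286),(288.8,299.9)]]
C=np.array(C);print(C.round(1),[np.linalg.norm(C[i]-C[i-1]).round(1) for i in range(4)])
l=(C[0]+C[1]-C[2]-C[3])/2;w=(C[0]+C[3]-C[1]-C[2])/2
ang=lambda v:np.degrees(np.arctan2(v[1],v[0])).round(2)
print("ctr",C.mean(0),"len",ang(l),"wid",ang(w))
s=400/155
D=np.array([onz(a,(235+x/s-.3,215+y/s-.3),12)[:2] for x,y in [(10,212),(122,336),(385,112),(274,12)]]) 
print(D.round(1));print("ctr",D.mean(0),ang((D[0]+D[1]-D[2]-D[3])/2),ang((D[1]+D[2]-D[0]-D[3])/2))
y=np.radians(15)
for yw in (14,15,16,17):
  t=np.radians(yw); sd=np.array([np.cos(t),np.sin(t)]); left=np.array([-sd[1],sd[0]])
  c=(C.mean(0)+D.mean(0))/2; d=np.array([656.7,96.8])-c
  print(yw,"along",d@sd,"left",d@left)
```

```text
[[715.8 159.3]
 [748.6   1.4]
 [413.9 -73.1]
 [381.6  84.8]] [np.float64(342.4), np.float64(161.2), np.float64(342.9), np.float64(161.2)]
ctr [564.9435557   43.10562785] len 12.56 wid 101.65
[[ 7.492e+02 -3.000e-01]
 [ 7.132e+02  1.571e+02]
 [ 3.822e+02  8.210e+01]
 [ 4.142e+02 -7.580e+01]]
ctr [564.68519567  40.78300141] 12.73 102.18
14 along 102.42701997128204 left 30.997092660957243
15 along 102.95239369951717 left 29.204773670908626
16 along 103.44640713130919 left 27.40355862388685
17 along 103.90890978538116 left 25.59399618744399
```

>>> {"name": "apply_moves", "arguments": {"delta_pos": [[0,0,0.3],[0.3,0.35,0.6],[0.6,0.7,0.6],[0.9,1.0,0.6],[1,1,0.6],[1,1,0.6]], "rot": [[0,0,0],[0,0,0],[0,0,0],[0,0,0],[0,0,0],[0,0,0]], "hand": [1,1,1,1,1,1]}}

```text
time_s: 2.8
ee_pos: [268.8, -433.0, 287.1]
ee_rot: [180.0, -0.2, 14.9]
force: [0.5, -0.3, -0.1]
gripper_width: 91.2
gripper_force: 0.0
```

Run:
```python
from h import *
b=grab("top");a=grab("scene")
for z in (170,175,179): print(z,onz(a,(446.8,345.5),z)[:2].round(1),onz(b,(174.2,266.4),z)[:2].round(1))
```

```text
170 [461.  366.6] [460.7 367.2]
175 [463.3 367.3] [459.8 366.1]
179 [465.1 367.9] [459.1 365.2]
```

>>> {"name": "apply_moves", "arguments": {"delta_pos": [[0.2,0.3,0],[0.4,0.6,0],[0.6,1,0.0]], "rot": [[0,0,0],[0,0,0],[0,0,0]], "hand": [1,1,1]}}

```text
time_s: 3.15
ee_pos: [330.7, -330.4, 285.4]
ee_rot: [180.0, 0.0, 14.5]
force: [1.8, -0.3, -0.1]
gripper_width: 91.0
gripper_force: 0.0
```

>>> {"name": "apply_moves", "arguments": {"delta_pos": [[0.2,0.3,0],[0.4,0.6,0],[0.5,1,0.0]], "rot": [[0,0,0],[0,0,0],[0,0,0]], "hand": [1,1,1]}}

```text
time_s: 3.4
ee_pos: [389.4, -220.7, 285.6]
ee_rot: [179.9, -0.0, 14.5]
force: [1.4, 0.1, 0.0]
gripper_width: 91.3
gripper_force: 0.0
```

>>> {"name": "apply_moves", "arguments": {"delta_pos": [[0.1,0.3,0],[0.2,0.6,0],[0.3,1,0.0]], "rot": [[0,0,0],[0,0,0],[0,0,0]], "hand": [1,1,1]}}

```text
time_s: 3.65
ee_pos: [422.4, -108.0, 285.8]
ee_rot: [179.9, 0.0, 14.5]
force: [0.8, -0.2, 0.4]
gripper_width: 90.9
gripper_force: 0.0
```

>>> {"name": "apply_moves", "arguments": {"delta_pos": [[0,0.3,0],[0,0.6,0],[0,1,0.0]], "rot": [[0,0,0],[0,0,0],[0,0,0]], "hand": [1,1,1]}}

```text
time_s: 3.9
ee_pos: [422.1, 5.6, 285.8]
ee_rot: [179.9, 0.0, 14.5]
force: [1.3, -0.5, -0.5]
gripper_width: 91.1
gripper_force: 0.0
```

>>> {"name": "apply_moves", "arguments": {"delta_pos": [[0,0.3,0],[0,0.6,0],[0,1,0.0]], "rot": [[0,0,0],[0,0,0],[0,0,0]], "hand": [1,1,1]}}

```text
time_s: 4.15
ee_pos: [422.3, 119.4, 285.9]
ee_rot: [179.9, -0.0, 14.5]
force: [1.1, -0.3, -0.3]
gripper_width: 91.0
gripper_force: 0.0
```

>>> {"name": "apply_moves", "arguments": {"delta_pos": [[0,0.3,0],[0,0.6,0],[0,0.9,0.0],[0,0.9,0]], "rot": [[0,0,0],[0,0,0],[0,0,0],[0,0,0]], "hand": [1,1,1,1]}}

```text
time_s: 4.48
ee_pos: [422.8, 231.7, 285.3]
ee_rot: [-179.9, -0.0, 14.9]
force: [0.8, 1.5, 0.1]
gripper_width: 91.4
gripper_force: 0.0
```

>>> {"name": "apply_moves", "arguments": {"delta_pos": [[0.1,0.3,0],[0.2,0.6,0],[0.33,1,0.0],[0.33,1,0]], "rot": [[0,0,0],[0,0,-0.025],[0,0,-0.025],[0,0,-0.025]], "hand": [1,1,1,1]}}

```text
time_s: 4.82
ee_pos: [464.2, 350.8, 284.5]
ee_rot: [-179.9, -0.0, 12.6]
force: [0.6, 0.1, 0.0]
gripper_width: 91.1
gripper_force: 0.0
```

>>> {"name": "apply_moves", "arguments": {"delta_pos": [[0,0.1,-0.2],[0,0.1,-0.45],[0,0.1,-0.45],[0,0.1,-0.45]], "rot": [[0,0,0],[0,0,0],[0,0,0],[0,0,0]], "hand": [1,1,1,1]}}

```text
time_s: 5.15
ee_pos: [461.6, 357.4, 230.5]
ee_rot: [179.8, 0.2, 12.4]
force: [0.2, 0.2, 1.2]
gripper_width: 91.0
gripper_force: 0.0
```

Run:
```python
from h import *
b=grab("top");a=grab("scene")
s=env.state();print(s["ee_pos"],s["ee_rot"],s["qpos"])
P=s["ee_pos"]; print([proj(f,P).round(1).tolist() for f in (a,b)])
c=lambda f,x,y: cv2.resize(f["pixels"][y:y+120,x:x+100,::-1],(400,480),interpolation=cv2.INTER_CUBIC)
cv2.imwrite("pics/e.png",np.hstack([c(a,390,270),c(b,130,200)]))
```

```text
[462.7814779  358.73991766 233.5831225 ] [-1.79976637e+02 -1.29335121e-01  1.24292438e+01] [ 3.66750858e+01  1.85586751e+01  8.64141779e+01 -3.29469978e-02
  7.48996285e+01  1.14254363e+02]
[[452.6, 329.9], [171.9, 261.3]]
```

View pics/e.png

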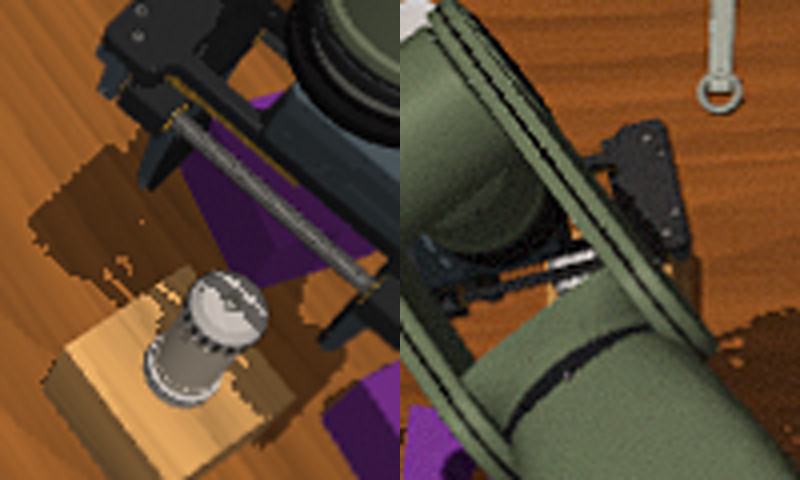

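Scene: the open fingers straddle the gun, whose cap is at (446,346), and the tool is slightly right of it. I'll shift +7 mm in y and descend.

>>> {"name": "apply_moves", "arguments": {"delta_pos": [[-0.01,0.06,0],[-0.01,0.06,-0.25],[-0.01,0.06,-0.5],[-0.01,0.06,-0.75],[-0.01,0.06,-0.98],[-0.01,0.06,-0.98],[-0.01,0.06,-0.98]], "rot": [[0,0,0],[0,0,0],[0,0,0],[0,0,0],[0,0,0],[0,0,0],[0,0,0]], "hand": [1,1,1,1,1,1,1]}}

```text
time_s: 5.83
ee_pos: [460.5, 366.9, 114.9]
ee_rot: [180.0, 0.0, 12.5]
force: [0.2, 0.3, 0.1]
gripper_width: 91.3
gripper_force: 0.0
```

>>> {"name": "apply_moves", "arguments": {"delta_pos": [[0,0,0],[0,0,0],[0,0,0],[0,0,0]], "rot": [[0,0,0],[0,0,0],[0,0,0],[0,0,0]], "hand": [0.5,0.45,0.4,0.4], "newtons": 5}}

```text
time_s: 6.17
ee_pos: [461.0, 367.2, 116.0]
ee_rot: [-179.9, -0.2, 12.5]
force: [-0.0, 0.1, 0.1]
gripper_width: 67.4
gripper_force: 0.0
```

Run:
```python
from h import *
a=grab("scene")
s=env.state();print(s["ee_pos"],s["ee_rot"],s["qpos"],s["force"],s["gripper_width"],s["gripper_force"])
c=lambda f,x,y: cv2.resize(f["pixels"][y:y+100,x:x+120,::-1],(720,600),interpolation=cv2.INTER_CUBIC)
cv2.imwrite("pics/f.png",c(a,385,295))
P=s["ee_pos"];print([proj(a,P+[0,0,d]) for d in (18.8,64)])
```

```text
[460.77854029 367.06189604 115.63113046] [-1.79951256e+02 -1.18149962e-01  1.25057153e+01] [ 3.74259008e+01  2.38822559e+01  9.60871041e+01 -6.44656138e-03
  5.99029520e+01  1.14923362e+02] [-0.36193847 -0.60326409 -0.25478791] 63.27542147853167 0.0
[array([442.30300846, 351.87455151]), array([448.40469291, 343.87293164])]
```

View pics/f.png

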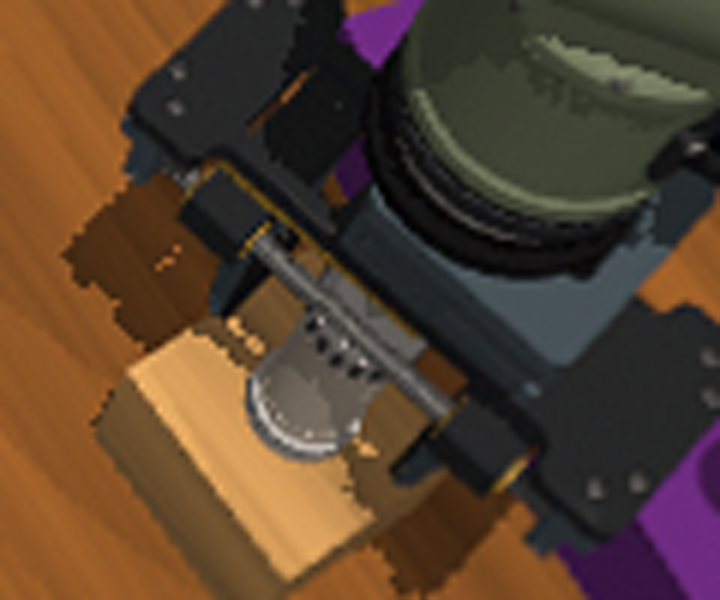

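The gun sits between the half-closed fingers, roughly centred. I'll close gently, then grip.

>>> {"name": "apply_moves", "arguments": {"delta_pos": [[0,0,0],[0,0,0],[0,0,0],[0,0,0],[0,0,0],[0,0,0],[0,0,0],[0,0,0]], "rot": [[0,0,0],[0,0,0],[0,0,0],[0,0,0],[0,0,0],[0,0,0],[0,0,0],[0,0,0]], "hand": [0.3,0.3,0.3,0.3,0.3,0.3,0.3,0.3], "newtons": 6}}

```text
time_s: 6.88
ee_pos: [460.3, 366.7, 114.4]
ee_rot: [-180.0, 0.0, 12.5]
force: [0.3, 0.7, -0.1]
gripper_width: 36.2
gripper_force: 6.0
```

>>> {"name": "apply_moves", "arguments": {"delta_pos": [[0,0,0],[0,0,0],[0,0,0],[0,0,0],[0,0,0],[0,0,0],[0,0,0],[0,0,0]], "rot": [[0,0,0],[0,0,0],[0,0,0],[0,0,0],[0,0,0],[0,0,0],[0,0,0],[0,0,0]], "hand": [0.3,0.3,0.3,0.3,0.3,0.3,0.3,0.3], "newtons": 21}}

```text
time_s: 7.55
ee_pos: [460.3, 366.7, 114.4]
ee_rot: [180.0, -0.0, 12.5]
force: [0.3, 0.3, -0.6]
gripper_width: 35.6
gripper_force: 21.0
```

>>> {"name": "apply_moves", "arguments": {"delta_pos": [[0,0,0.05],[0,0,0.1],[0,0,0.25],[0,0,0.4],[0,0,0.6],[0,0,0.8],[0,0,1],[0,0,1]], "rot": [[0,0,0],[0,0,0],[0,0,0],[0,0,0],[0,0,0],[0,0,0],[0,0,0],[0,0,0]], "hand": [0.3,0.3,0.3,0.3,0.3,0.3,0.3,0.3]}}

```text
time_s: 8.22
ee_pos: [462.3, 368.1, 239.9]
ee_rot: [-179.8, -0.5, 12.5]
force: [0.8, 1.4, -3.6]
gripper_width: 35.6
gripper_force: 21.0
```

>>> {"name": "apply_moves", "arguments": {"delta_pos": [[0,0,0.2],[0,0,0.5],[0,0,0.8],[0,0,0.8],[0,0,0.8]], "rot": [[0,0,0],[0,0,0],[0,0,0],[0,0,0],[0,0,0]], "hand": [0.3,0.3,0.3,0.3,0.3]}}

```text
time_s: 8.63
ee_pos: [460.8, 366.9, 331.3]
ee_rot: [-179.9, -0.2, 12.5]
force: [-0.3, 0.5, -4.0]
gripper_width: 35.6
gripper_force: 21.0
```

Run:
```python
from h import *
a=grab("scene");b=grab("top")
s=env.state();print(s["ee_pos"],s["ee_rot"],s["force"],s["torque"],s["gripper_width"],s["gripper_force"])
P=s["ee_pos"];print([proj(a,P+[0,0,d]).round(1).tolist() for d in (18.8,-92.2,-105.2)])
for f in(a,b):
 for q in ("gun_grip","coupler_seat","nipple"): print(q,[(d["position"],d["score"]) for d in spotter.landmark_of(f,q)[:2]])
c=lambda f,x,y: cv2.resize(f["pixels"][y:y+150,x:x+180,::-1],(720,600),interpolation=cv2.INTER_CUBIC)
u,v=proj(a,P+[0,0,-40]).astype(int);print(u-90,v-75)
cv2.imwrite("pics/g.png",c(a,u-90,v-75))
```

```text
[459.4391249  365.98038693 327.90268852] [179.8840331    0.23943376  12.50030966] [-0.7990822  -0.43793064 -4.20741382] [-0.03733475  0.02778699 -0.00365465] 35.30548541951654 21.002216935157776
[[477.0, 305.6], [457.0, 332.0], [455.0, 334.7]]
gun_grip [([473.2, 306.7], 0.93), ([322.4, 399.3], 0.72)]
coupler_seat [([458.5, 333.4], 0.66)]
nipple [([287.2, 294.8], 0.37)]
gun_grip [([156.7, 254.8], 0.39)]
coupler_seat [([168.6, 262.3], 0.39)]
nipple [([278.5, 192.3], 0.47), ([256.6, 322.6], 0.42)]
375 245
```

View pics/g.png

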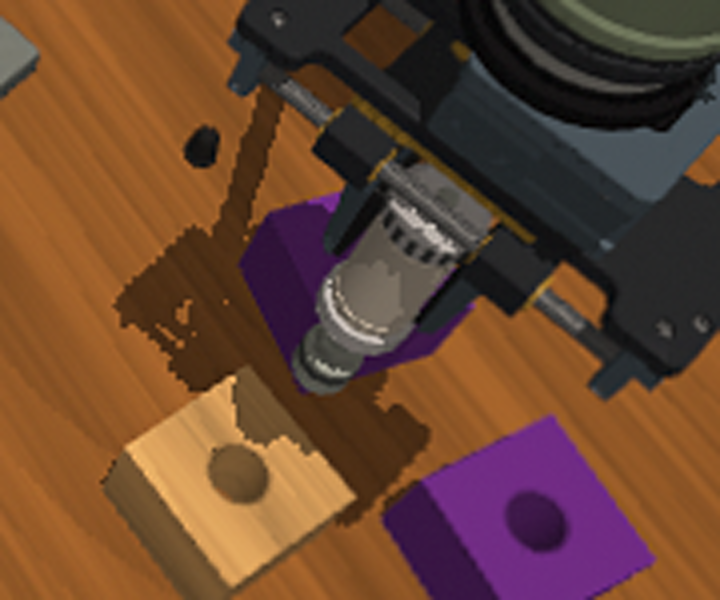

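The crop shows the gun held straight, clear of the block, with the coupler at about scene (456,335) and the prediction for its seat at (457,332). Next I move to a tilted standoff beside the nipple.

>>> {"name": "apply_moves", "arguments": {"delta_pos": [[0.1,-0.12,0],[0.25,-0.3,0],[0.4,-0.45,0],[0.55,-0.6,0],[0.7,-0.8,0],[0.7,-0.8,0]], "rot": [[0,0,0],[-0.04,-0.01,0],[-0.08,-0.02,0],[-0.13,-0.03,0],[-0.17,-0.038,0],[-0.17,-0.038,0]], "hand": [0.3,0.3,0.3,0.3,0.3,0.3]}}

```text
time_s: 9.53
ee_pos: [546.5, 268.7, 328.7]
ee_rot: [164.8, 0.0, 12.4]
force: [-0.2, 0.5, -4.5]
gripper_width: 35.7
gripper_force: 21.0
```

>>> {"name": "apply_moves", "arguments": {"delta_pos": [[0.15,-0.15,0],[0.3,-0.3,0],[0.5,-0.5,0],[0.7,-0.7,0],[0.8,-0.8,0],[0.8,-0.8,0]], "rot": [[0,0,0],[-0.04,-0.01,0],[-0.08,-0.02,0],[-0.13,-0.03,0],[-0.171,-0.038,0],[-0.171,-0.038,0]], "hand": [0.3,0.3,0.3,0.3,0.3,0.3]}}

```text
time_s: 10.03
ee_pos: [641.3, 174.2, 327.2]
ee_rot: [149.9, 0.2, 12.5]
force: [0.1, 0.8, -4.6]
gripper_width: 36.2
gripper_force: 21.0
```

Run:
```python
from h import *
from scipy.spatial.transform import Rotation as Ro
s=env.state();print(s["time_s"],s["ee_pos"],s["ee_rot"],s["qpos"],s["gripper_width"])
R=Ro.from_euler("xyz",s["ee_rot"],degrees=True).as_matrix();print(R[:,2])
```

```text
10.0333 [641.31676426 174.22288142 327.20320594] [149.90295856   0.19531304  12.47481834] [ 28.26136716  28.10055743  64.5878395  -28.95385079  95.65456111
 104.96627261] 36.22274093983248
[ 0.10544231 -0.49026404 -0.86517229]
```

>>> {"name": "apply_moves", "arguments": {"delta_pos": [[-0.015,-0.03,-0.2],[-0.015,-0.03,-0.4],[-0.015,-0.03,-0.62],[-0.015,-0.03,-0.62],[-0.015,-0.03,-0.62],[-0.015,-0.03,-0.62]], "rot": [[0,0,0],[0,0,0],[0,0,0],[0,0,0],[0,0,0],[0,0,0]], "hand": [0.3,0.3,0.3,0.3,0.3,0.3]}}

```text
time_s: 10.53
ee_pos: [638.9, 171.7, 257.8]
ee_rot: [150.0, -0.2, 12.5]
force: [0.8, 0.0, -2.1]
gripper_width: 35.6
gripper_force: 21.0
```

```bash
cat > look.py <<'E'
from h import *
import sys
from scipy.spatial.transform import Rotation as Ro
a=grab("scene");b=grab("top")
s=env.state();R=Ro.from_euler("xyz",s["ee_rot"],degrees=True).as_matrix();P=s["ee_pos"]
print(s["time_s"],P.round(1),s["ee_rot"].round(2),s["force"].round(1),s["torque"].round(2),s["gripper_width"].round(1))
S=P+91.4*R[:,2];M=P+104.4*R[:,2];B=np.array([655.5,96.3,121.3])
print("seat",S.round(1),"rel ball",(R.T@(S-B)).round(1))
for n,f in(("scene",a),("top",b)):
 print(n,"seat",proj(f,S).round(1),"mouth",proj(f,M).round(1),"ball",proj(f,B).round(1))
 for q in ("gun_grip","coupler_seat","nipple"): print(q,[(d["position"],round(d["score"],2)) for d in spotter.landmark_of(f,q)[:1]])
c=lambda f,x,y: cv2.resize(f["pixels"][y:y+100,x:x+66,::-1],(396,600),interpolation=cv2.INTER_CUBIC)
X=[]
for f in (a,b):
 u,v=proj(f,(S+B)/2).astype(int);print("crop",u-33,v-50);X.append(c(f,u-33,v-50))
cv2.imwrite("pics/"+sys.argv[1],np.hstack(X))
E
python3 look.py h.png
```

```text
Traceback (most recent call last):
  File "look.py", line 6, in <module>
    print(s["time_s"],P.round(1),s["ee_rot"].round(2),s["force"].round(1),s["torque"].round(2),s["gripper_width"].round(1))
                                                                                               ^^^^^^^^^^^^^^^^^^^^^^^^
AttributeError: 'float' object has no attribute 'round'
```

```bash
sed -i 's/s\["gripper_width"\].round(1)/s["gripper_width"]/' look.py; python3 look.py h.png
```

```text
10.7333 [639.  171.5 257.8] [150.03  -0.22  12.52] [ 0.2 -0.3 -3. ] [0.63 0.2  0.02] 35.50210996716553
seat [649.2 127.  178.6] rel ball [  0.7   1.5 -65.3]
scene seat [298.9 288.5] mouth [296.9 288.9] ball [290.1 290.7]
gun_grip []
coupler_seat [([303.7, 285.8], 0.43)]
nipple [([286.4, 291.7], 0.49)]
top seat [266.6 190.1] mouth [269.3 190.7] ball [279.6 193.4]
gun_grip [([241.7, 183.3], 0.54)]
coupler_seat [([263.0, 190.3], 0.54)]
nipple [([279.9, 189.8], 0.47)]
crop 261 239
crop 240 141
```

View pics/h.png

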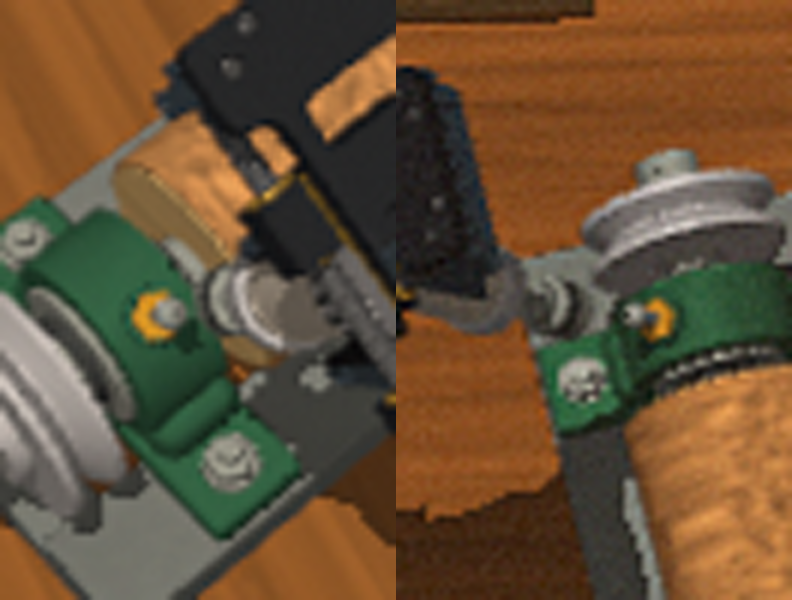

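Both views show the coupler in line with the ball. In the scene view the ball is at (289.4,290.8) and the mouth at about (296.2,289). In the top view they are at (279.3,193.5) and (268.5,191.8). I'll close in to about 14 mm and check again.

>>> {"name": "apply_moves", "arguments": {"delta_pos": [[0.01,-0.05,-0.1],[0.02,-0.1,-0.2],[0.025,-0.146,-0.28],[0.025,-0.146,-0.28],[0.025,-0.146,-0.28],[0.025,-0.146,-0.28]], "rot": [[0,0,0],[0,0,0],[0,0,0],[0,0,0],[0,0,0],[0,0,0]], "hand": [0.3,0.3,0.3,0.3,0.3,0.3]}}

```text
time_s: 11.53
ee_pos: [641.9, 153.8, 223.0]
ee_rot: [150.0, -0.1, 12.5]
force: [0.5, 0.3, -2.7]
gripper_width: 35.7
gripper_force: 21.0
```

```bash
python3 look.py tmp.png
python3 - <<'E'
from h import *
from scipy.spatial.transform import Rotation as Ro
X=[];s=env.state();R=Ro.from_euler("xyz",s["ee_rot"],degrees=True).as_matrix();P=s["ee_pos"]
for n in("scene","top"):
    f=grab(n); np.save(n+".npy",f["pixels"])
    u,v=proj(f,P+(91.4+20)*R[:,2]).astype(int);z=10 if n=="scene" else 16; w=400//z;h=600//z
    c=cv2.resize(f["pixels"][v-h//2:v-h//2+h,u-w//2:u-w//2+w,::-1],(400,600),interpolation=cv2.INTER_CUBIC)
    print(n,u-w//2,v-h//2,w,h);X.append(c)
cv2.imwrite("pics/i.png",np.hstack(X))
E
```

```text
11.6333 [641.9 154.  223.3] [ 1.4999e+02 -1.2000e-01  1.2530e+01] [-0.4 -0.3 -3.6] [ 0.63  0.14 -0.03] 35.770972640102926
seat [652.  109.4 144.1] rel ball [ -0.6  -0.3 -26.5]
scene seat [294.1 289.9] mouth [292.2 290.3] ball [290.1 290.7]
gun_grip [([327.1, 400.1], 0.32)]
coupler_seat [([297.4, 287.2], 0.46)]
nipple [([288.0, 296.0], 0.55)]
top seat [274.2 192.5] mouth [276.9 193.1] ball [279.6 193.4]
gun_grip [([253.0, 188.1], 0.78)]
coupler_seat [([274.6, 195.6], 0.47)]
nipple [([277.2, 192.4], 0.41)]
crop 259 240
crop 243 142
scene 271 260 40 60
top 266 175 25 37
```

View pics/i.png

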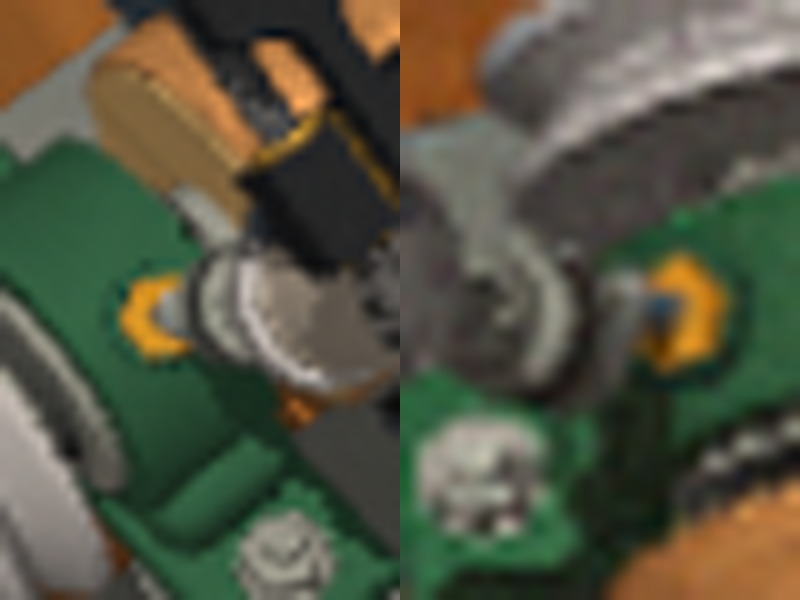

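The coupler matches its prediction in the scene view, with the mouth at about (292.3,290.2). In the top view it looks about 1 px low in row. I'll measure it numerically against the initial frames, which have no gun there.

Run:
```python
from h import *
for n,ref,(x0,y0,x1,y1) in (("top","t0.png",(262,183,286,204)),("scene","s0.png",(282,278,306,304))):
    p=np.load(n+".npy").astype(int); r=cv2.imread("pics/"+ref)[:,:,::-1].astype(int)
    print(n,"brightness now | ref   (G-R>12 shown as g, orange o)")
    for y in range(y0,y1):
        def row(q):
            o=""
            for x in range(x0,x1):
                R,G,B=q[y,x]; o+=" g " if G-R>12 and G-B>8 else " o " if R-B>45 else "%3d"%((R+G+B)//3)
            return o
        print(y,row(p)," |",row(r))
    print("x0",x0)
```

```text
top brightness now | ref   (G-R>12 shown as g, orange o)
183  35 41 40 59107123123118117113117105 96135156122 69 51 59 66 61 62 61 67  |  o  o  79110116116117112114116112102 98132149116 63 54 59 68 61 65 62 69
184  36 46 40 63109121111111111113114111130110 64 53 61 62 63 59 67 64 58 57  | 112118116114113112110107106108104108124104 67 51 60 62 65 61 67 61 59 53
185  43 51 37 33 91110118111109112103113103 65 64 60 68 68 65 65 68 61 54 54  | 112114112106109109109105101110102107 93 67 56 60 66 60 64 61 65 60 51 48
186  37 29 42 40 52 79105112112113 94 84 64 61 62 64 66 58 62 62 73 60 57 51  | 113111112112109106112107107111 90 78 64 59 62 60 63 65 66 66 68 56 60 56
187  29 29 43 45 54 58 80111111112 99 67 59 63 66 64 63 68 69 63 70 65 67 g   | 109114107109108111112111106112 97 64 61 56 62 66 63 65 60 62 61 62 64 g 
188  24 26 28 43 54 68 59106112117 99 72 62 62 66 70 60 70 66 65 57 g  g  g   | 111111111110106113112107112105 93 68 59 61 61 60 61 65 66 58 53 g  g  g 
189  28 28 41 49 80 75 69 76112112113116 84 66 63 62 62 59 54 g  g  g  g  g   | 111113111111111107109113110111117107 84 75 69
[... 5520 characters left out ...]
78 o   |  g  g  g  g  g  g  g  g  g  g  g  g  g  g  g  g  g  o  o  o  o  o  o  o 
300  g  g  g  g  g  g  g  g  g  g  g  g  g  g  g  g  34 o  o  o  o  47 57 61  |  g  g  g  g  g  g  g  g  g  g  g  g  g  g  g  g  g  o  o  o  o  47 57 61
301  g  g  g  g  g  g  g  g  g  g  g  g  g  g  g  g  38 o  o  o  o  56 59 60  |  g  g  g  g  g  g  g  g  g  g  g  g  g  g  g  g  39 o  o  o  o 101110 68
302  g  g  g  g  g  g  g  g  g  g  g  g  g  g  g  g  g  38 o  o  61 60 60 61  |  g  g  g  g  g  g  g  g  g  g  g  g  g  g  g  g  g  42 o  o 106117117112
303  77 g  g  g  g  g  g  g  g  g  g  g  g  g  g  g  g  g  51 59 60 60 60 60  |  76 g  g  g  g  g  g  g  g  g  g  g  g  g  g  g  g  g  49106117116115116
x0 282
```

Run:
```python
from h import *
from scipy.spatial.transform import Rotation as Ro
s=env.state();R=Ro.from_euler("xyz",s["ee_rot"],degrees=True).as_matrix();P=s["ee_pos"]
th=np.radians(np.arange(0,360,2))
B,e=tri([grab("scene"),grab("top")],[(289.2,291),(279.1,193.1)]);print("ball",B,e)
for n in("scene","top"):
    f=grab(n)
    for nm,d,r in(("mouth",104.4,13),("sleeve top",74.4,13),("nose",42.4,19.5)):
        C=np.array([proj(f,P+R@[r*np.cos(t),r*np.sin(t),d]) for t in th])
        print(n,nm,"ctr",proj(f,P+d*R[:,2]).round(1),"cols",C[:,0].min().round(1),C[:,0].max().round(1),"rows",C[:,1].min().round(1),C[:,1].max().round(1))
    M=P+104.4*R[:,2]
    for nm,v in zip("xyz",R.T): print("J per mm tool",nm,(proj(f,M+v)-proj(f,M)).round(3))
p=np.load("top.npy").astype(int)
r=cv2.imread("pics/t0.png")[:,:,::-1].astype(int)
print("top, gun region: brightness now")
for y in range(180,204): print(y,"".join("%4d"%(p[y,x].sum()//3) if abs(p[y,x]-r[y,x]).sum()>30 else "   ." for x in range(250,284)))
```

```text
ball [656.9446984   96.97304285 121.7849606 ] [np.float64(0.9706632486766525), np.float64(0.9706632486763389)]
scene mouth ctr [292.4 290.2] cols 286.5 298.2 rows 284.0 296.4
scene sleeve top ctr [296.7 289.4] cols 290.7 302.7 rows 283.1 295.7
scene nose ctr [301.6 288.5] cols 292.2 310.8 rows 278.7 298.3
J per mm tool x [-0.358  0.284]
J per mm tool y [-0.273 -0.379]
J per mm tool z [-0.139  0.026]
top mouth ctr [277.  193.3] cols 272.9 281.2 rows 188.5 198.2
top sleeve top ctr [270.9 192.1] cols 266.7 275.1 rows 187.1 197.0
top nose ctr [264.1 190.6] cols 257.8 270.5 rows 183.1 198.2
J per mm tool x [-0.091 -0.351]
J per mm tool y [ 0.305 -0.132]
J per mm tool z [0.202 0.042]
top, gun region: brightness now
180   33  35  27  33  31  37  34  40  31  24  26  35  39  42  53   .   .   .   .   .   .   .   .   .   .   .   .   .   .   .   .   .   .   .
181   31  25  36  26  31  31  30  39  35  26  28  47  48  43  37   .  83   .   .   .   .   .   .   .   .   .   .   .   . 167   .   .   .   .
182   31  32  32  23  47  42  33  38  39  30  25  41  41  43  42   .   .   .   .   .   .   .   .   
[... 2302 characters left out ...]
   .  86   .   .   .   .   .   .   .   .  63  61  68  60   .   .   .   .   .   .   .  59  50  34  21  24  40  52   .   .   .   .   .   .
200    .   .   .   .   .   .   .   .   .   .   .   .   .   .   .   .   .   .   .   .   .   .   .   .   .   .   .   .   .  24   .   .  30   .
201    .   .   .   .   .   .   .   .   .   .   .   .   .   .   .   .   .   .   .   .   .   . 161   .   .   .   .   .   .   .  29  35  27   .
202    .   .   .   .   .   .   .   .   .   .   .   .   .  89   .   .   . 123   .   .   .   .   .   .   .   .   .   .   .  25  30  31  29   .
203    .   .   .   .   .   .   .   .   .   .   .   .   .   .   .   .   .   .   .   . 169   .   .   .   .   .   .   .  36  22   .  29   .   .
```

The coupler sits about 5–6 mm off to one side, and the ball still shows beside the rim in the scene view. I'll correct the sideways error and re-measure.

>>> {"name": "apply_moves", "arguments": {"delta_pos": [[0.025,-0.005,0.007],[0.05,-0.011,0.0125],[0.05,-0.011,0.0125],[0.05,-0.011,0.0125],[0.05,-0.011,0.0125]], "rot": [[0,0,0],[0,0,0],[0,0,0],[0,0,0],[0,0,0]], "hand": [0.3,0.3,0.3,0.3,0.3]}}

```text
time_s: 12.65
ee_pos: [647.5, 152.2, 223.8]
ee_rot: [150.0, -0.0, 12.5]
force: [0.1, 0.3, -1.8]
gripper_width: 35.5
gripper_force: 21.0
```

```bash
cat > m.py <<'E'
from h import *
from scipy.spatial.transform import Rotation as Ro
s=env.state();R=Ro.from_euler("xyz",s["ee_rot"],degrees=True).as_matrix();P=s["ee_pos"]
print(s["time_s"],P.round(2),s["ee_rot"].round(2),s["force"].round(1),s["torque"].round(2))
for n,ref,(x0,y0,x1,y1) in (("top","t0.png",(256,186,288,204)),("scene","s0.png",(280,278,306,302))):
    f=grab(n);g=[grab(n)["pixels"].astype(int) for _ in range(3)]
    p=(f["pixels"].astype(int)+sum(g))/4; np.save(n+".npy",p.astype(np.uint8))
    r=cv2.imread("pics/"+ref)[:,:,::-1].astype(int)
    for nm,d in(("mouth",104.4),("sleevetop",74.4),("nose",42.4)): print(n,nm,proj(f,P+d*R[:,2]).round(1))
    print("     "+"".join("%4d"%x for x in range(x0,x1)))
    for y in range(y0,y1): print(y,"".join("%4d"%(p[y,x].sum()//3) if abs(p[y,x]-r[y,x]).sum()>24 else "   ." for x in range(x0,x1)))
E
python3 m.py
```

```text
12.65 [647.47 152.17 223.78] [ 1.4997e+02 -2.0000e-02  1.2500e+01] [ 0.1  0.3 -1.8] [0.65 0.17 0.06]
top mouth [277.5 191. ]
top sleevetop [271.3 189.7]
top nose [264.5 188.2]
      256 257 258 259 260 261 262 263 264 265 266 267 268 269 270 271 272 273 274 275 276 277 278 279 280 281 282 283 284 285 286 287
186   34  36  30  32  29  24  27  28  31  35  54  69  68  78   .   .   .   .   .   .   .   .   .   .   .   .   .   .   .   .   .   .
187   29  29  31  30  32  33  30  38  57  69  78  84  73  62   .   . 106  85  76  65   .   .   .   .   .   .   .   .   .   .   .   .
188   28  25  28  29  30  31  30  33  74  76  79  84  73  66  71 114 111 107 132 106   .   .   .   .   .   .   .   .   .   .  65  68
189   32  31  27  27  28  29  26  22  72  74  83  78  75  70  74   .   .  89  94 139  95  47   .  74  61   .   .   .   .   .   .   .
190   68  64  53  42  39  32  25  25  60  74  82  80  73  71  53  47  50  97  89 121 130  58   .  80  69  52   .   .   .   .   .   .
191   73  76  76  79  80  70  54  52  78  77  88  77  70  76  60  52  56  89  82 102 123  70  47  77   .   .   .   .   .   . 
[... 3710 characters left out ...]
69 175 107 117  96  82  82  83  83  83  83  80
296    .   .   .   .   .   .   .   .   .  44  47  57  74  74  99 158 168 134 128  95  81  81  81  80  81  82
297    .   .   .   .   .   .   .   .   .  42  36   .  40   .  55  94 139 174 164 106  84  88 100  92  87  88
298    .   .   .   .   .   .   .   .   .   .  36  34  34  33  36   .  78 118 126 154 114  98 103 100  92  77
299    .   .   .   .   .   .   .   .   .   .  37  34  34  33  33  32   .  49  59  88  74  63   .  72  76  73
300    .   .   .   .   .   .   .   .   .   .   .  36  33  34  33  33  31   .   .   .   .   .   .   .   .   .
301    .   .   .   .   .   .   .   .   .   .   .  37  33  33  33   .   .   .   .   .   .   .  62  55  60   .
```

The offset is now about 1 mm, so I'll make a final trim and then advance along the axis while watching the force.

>>> {"name": "apply_moves", "arguments": {"delta_pos": [[0.009,-0.0025,0.0025],[0.009,-0.0025,0.0025],[0.0145,-0.027,-0.041],[0.02,-0.0515,-0.084],[0.02,-0.0515,-0.084],[0.02,-0.0515,-0.084]], "rot": [[0,0,0],[0,0,0],[0,0,0],[0,0,0],[0,0,0],[0,0,0]], "hand": [0.3,0.3,0.3,0.3,0.3,0.3]}}

```text
time_s: 13.55
ee_pos: [649.5, 145.5, 213.0]
ee_rot: [149.9, 0.1, 12.5]
force: [0.9, 0.2, -3.0]
gripper_width: 35.6
gripper_force: 21.0
```

```bash
python3 m.py
```

```text
13.55 [649.54 145.54 213.01] [1.4995e+02 7.0000e-02 1.2490e+01] [ 0.9  0.2 -3. ] [ 0.6   0.13 -0.02]
top mouth [280.2 191.3]
top sleevetop [274.1 190. ]
top nose [267.4 188.5]
      256 257 258 259 260 261 262 263 264 265 266 267 268 269 270 271 272 273 274 275 276 277 278 279 280 281 282 283 284 285 286 287
186   19  16  19  27  31  32  31  31  30  30  28  27  30  47  62  65  72   .   .   .   .   .   .   .   .   .   .   .   .   .   .   .
187   35  30  34  31  28  31  32  32  30  30  34  57  68  83  80  70  69   .   .  77  80   .   .   .   .   .   .   .   .  72   .   .
188   31  25  26  26  30  33  28  29  30  28  42  83  81  83  77  70  70  79 114 110 129 117  79  53   .   .   .   .   .   .   .   .
189   42  39  32  32  27  27  24  24  31  28  26  77  80  78  76  71  70 117 126 100 102 133 135   .  44  71   .   .   .   .  66   .
190   66  81  68  65  53  44  31  34  31  28  25  65  76  84  79  72  73  53  45  50  80  97 146  94  31  71  79  68   .   .   .   .
191   38  70  76  79  78  77  77  67  61  55  54  64  76  87  74  71  69  57  55  57  92  81 126 111  49  51  80  99   .   . 
[... 3710 characters left out ...]
09  94  83  82  83  83  83  84  83  58  50  57
296    .   .   .   .   .   .   .  49  62  77  83  96 151 172 109 113  90  79  81  82  82  82  83  79  78  50
297    .   .   .   .   .   .  43  38  35  43  46  59  93 136 167 160 115  90  84  80  80  80  84  85  81  64
298    .   .   .   .   .   .   .  40  33  34  33  36   .  76 118 154 171 181 117  90  88  96  92  81  82  57
299    .   .   .   .   .   .   .  40  33  33  34  34  34  38  54  74  93 114  81  71  62  60   .  70  58  30
300    .   .   .   .   .   .   .   .   .   .  37  34  34  33  32  31   .   .   .   .   .   .   .   .  24  13
301    .   .   .   .   .   .   .   .   .   .  38  33  34  33  32  31   .   .   .   .   .   .   .  23  11  10
```

Centred: the mouth is about at the ball (scene (289,291), top row 193) and there is no contact force. I'll push on along the axis.

>>> {"name": "apply_moves", "arguments": {"delta_pos": [[0.003,-0.012,-0.0217],[0.0055,-0.0245,-0.0433],[0.0055,-0.0245,-0.0433],[0.008,-0.0365,-0.065],[0.008,-0.0365,-0.065]], "rot": [[0,0,0],[0,0,0],[0,0,0],[0,0,0],[0,0,0]], "hand": [0.3,0.3,0.3,0.3,0.3]}}

```text
time_s: 14.37
ee_pos: [650.0, 140.7, 204.5]
ee_rot: [149.9, 0.2, 12.5]
force: [0.1, -4.8, -9.2]
gripper_width: 35.5
gripper_force: 21.0
```

>>> {"name": "apply_moves", "arguments": {"delta_pos": [[0.0027,-0.0122,-0.0217],[0.0027,-0.0122,-0.0217],[0.0027,-0.0122,-0.0217]], "rot": [[0,0,0],[0,0,0],[0,0,0]], "hand": [0.3,0.3,0.3]}}

```text
time_s: 14.62
ee_pos: [651.1, 140.0, 203.1]
ee_rot: [150.0, 0.0, 12.5]
force: [0.6, -0.1, -3.1]
gripper_width: 35.6
gripper_force: 21.0
```

>>> {"name": "apply_moves", "arguments": {"delta_pos": [[0.0027,-0.0122,-0.0217],[0.0027,-0.0122,-0.0217],[0.0027,-0.0122,-0.0217]], "rot": [[0,0,0],[0,0,0],[0,0,0]], "hand": [0.3,0.3,0.3]}}

```text
time_s: 14.87
ee_pos: [652.4, 139.8, 202.6]
ee_rot: [150.0, -0.3, 12.6]
force: [-0.8, 4.4, 5.1]
gripper_width: 35.8
gripper_force: 21.0
```

>>> {"name": "apply_moves", "arguments": {"delta_pos": [[0.0018,-0.0081,-0.0144],[0.0018,-0.0081,-0.0144],[0.0018,-0.0081,-0.0144]], "rot": [[0,0,0],[0,0,0],[0,0,0]], "hand": [0.3,0.3,0.3]}}

```text
time_s: 15.12
ee_pos: [652.9, 139.2, 201.4]
ee_rot: [150.0, -0.3, 12.6]
force: [-1.2, 6.7, 7.5]
gripper_width: 35.9
gripper_force: 21.0
```

>>> {"name": "apply_moves", "arguments": {"delta_pos": [[0.0018,-0.0081,-0.0144],[0.0018,-0.0081,-0.0144],[0.0018,-0.0081,-0.0144],[0.0018,-0.0081,-0.0144]], "rot": [[0,0,0],[0,0,0],[0,0,0],[0,0,0]], "hand": [0.3,0.3,0.3,0.3]}}

```text
time_s: 15.45
ee_pos: [653.2, 138.4, 200.0]
ee_rot: [150.1, -0.4, 12.6]
force: [0.1, 7.0, 8.8]
gripper_width: 35.9
gripper_force: 21.0
```

>>> {"name": "apply_moves", "arguments": {"delta_pos": [[0.0018,-0.0081,-0.0144],[0.0018,-0.0081,-0.0144],[0.0018,-0.0081,-0.0144],[0.0018,-0.0081,-0.0144]], "rot": [[0,0,0],[0,0,0],[0,0,0],[0,0,0]], "hand": [0.3,0.3,0.3,0.3]}}

```text
time_s: 15.78
ee_pos: [653.5, 137.6, 198.5]
ee_rot: [150.1, -0.4, 12.6]
force: [-1.1, 7.6, 9.2]
gripper_width: 35.6
gripper_force: 21.0
```

The force is rising about 0.6 N/mm past 12 N, which matches the nozzle spring after the snap. I'll continue about 5.5 mm with a slightly firmer grip.

>>> {"name": "apply_moves", "arguments": {"delta_pos": [[0,0,0],[0.0018,-0.0081,-0.0144],[0.0018,-0.0081,-0.0144],[0.0027,-0.0122,-0.0217],[0.0027,-0.0122,-0.0217],[0.0027,-0.0122,-0.0217]], "rot": [[0,0,0],[0,0,0],[0,0,0],[0,0,0],[0,0,0],[0,0,0]], "hand": [0.3,0.3,0.3,0.3,0.3,0.3], "newtons": 24}}

```text
time_s: 16.28
ee_pos: [654.0, 136.3, 196.2]
ee_rot: [150.1, -0.4, 12.6]
force: [-1.4, 6.9, 10.1]
gripper_width: 35.5
gripper_force: 24.0
```

>>> {"name": "apply_moves", "arguments": {"delta_pos": [[0.0011,-0.005,-0.009],[0.0023,-0.0102,-0.018],[0.0023,-0.0102,-0.018],[0.0023,-0.0102,-0.018],[0.0023,-0.0102,-0.018]], "rot": [[0,0,0],[0,0,0],[0,0,0],[0,0,0],[0,0,0]], "hand": [0.3,0.3,0.3,0.3,0.3]}}

```text
time_s: 16.7
ee_pos: [654.4, 135.3, 194.4]
ee_rot: [150.1, -0.5, 12.6]
force: [-2.4, 8.0, 11.2]
gripper_width: 35.3
gripper_force: 24.0
```

```bash
python3 m.py | grep -v "^2[0-9][0-9] *\.\s*$"
```

```text
16.7 [654.44 135.32 194.37] [150.08  -0.49  12.63] [-2.4  8.  11.2] [0.69 0.16 0.03]
top mouth [284.2 191. ]
top sleevetop [278.3 189.8]
top nose [271.8 188.5]
      256 257 258 259 260 261 262 263 264 265 266 267 268 269 270 271 272 273 274 275 276 277 278 279 280 281 282 283 284 285 286 287
186   17  28  32  31  32  30  26  20  17  22  27  34  29  32  29  28  30  36  38   .   .   .   .   .   .   .   .   .   .   .   .   .
187   16  42  43  31  20  21  16  20  26  30  30  32  34  29  32  34  33  35   .  68   .   .   .   .   .   .   .  71   .   .   .   .
188   22  57  42  33  35  33  30  29  29  34  30  30  34  31  25  60  70  76  88  74  70  76  78  93  78   .   .   .   .   .   .   .
189   23  96  72  36  34  31  32  28  27  25  29  25  30  28  28  41  76  78   .   .   .   .  81 127 124  69  44   .   .   .  66   .
190   28  44  81  62  47  42  62  55  51  35  30  34  31  28  28  36  74  76  85  75  70   .   .   . 126 122  56  53  69   .   .   .
191   29  24  34  64  43  35  69  82  81  81  68  65  56  45  43  54  73  79  84  76  72  69   .  55   . 122  76  46  81  77   .   .
192   21
[... 3694 characters left out ...]
83  83  84  85  51  39  61  82  84  71  70 151
296    .   .   .   .   .  47   .  81 151 177 141 115  87  80  82  82  82  84  58  47  65  75  89  80  66  93
297    .   .   .   .   .   .  40  51  84 124 167 113  86  83  80  80  80  82  78  78  69  63  76  78  79  62
298    .   .   .   .   .   .   .  40  38  70 113 164 180 117  91  91  89  89  90  85  69  57  79  81  83  75
299    .   .   .   .   .   .   .  40  30  36  52  87 113 108  99  99  88  74  68  61   .  34  37  58  82  85
300    .   .   .   .   .   .   .   .   .   .  36  33   .  52  50  51   .   .   .   .  28  13   8  60  77  90
301    .   .   .   .   .   .   .   .   .   .  37  32  31  31  31  30   .   .  29  22  13  10  10  26  63   .
```

The nozzle is about 9–10.8 mm in, judging by force (16.4 N), travel and pictures. I'll add 1.3 mm for margin and settle.

>>> {"name": "apply_moves", "arguments": {"delta_pos": [[0.0012,-0.0055,-0.0095],[0.0012,-0.0055,-0.0095],[0.0012,-0.0055,-0.0095],[0.0012,-0.0055,-0.0095],[0.0012,-0.0055,-0.0095],[0.0012,-0.0055,-0.0095]], "rot": [[0,0,0],[0,0,0],[0,0,0],[0,0,0],[0,0,0],[0,0,0]], "hand": [0.3,0.3,0.3,0.3,0.3,0.3]}}

```text
time_s: 17.6
ee_pos: [654.7, 134.8, 193.4]
ee_rot: [150.1, -0.5, 12.6]
force: [-0.9, 9.6, 12.2]
gripper_width: 35.4
gripper_force: 24.0
```

Run:
```python
from h import *
u=np.array([-.108,.488,.866])
for _ in range(4):
    f=grab("scene");s=env.state();print(s["ee_pos"].round(2),s["force"].round(1),(s["force"]-[.3,.2,-3])@u,s["gripper_width"],s["gripper_force"])
save(f,"z.png",(255,230,355,305),8)
```

```text
[654.68 134.76 193.42] [-1.7  7.8 10.8] 15.926358097798312 35.67144232999544 23.980033099651337
[654.67 134.78 193.38] [-0.7  7.7 11.1] 15.926015921352493 35.676762462757715 23.979970514774323
[654.67 134.77 193.4 ] [-1.8  8.9 12.1] 17.569404812298178 35.108171514475366 23.98003399372101
[654.69 134.8  193.4 ] [-1.6  7.9 11.7] 16.74422981233252 35.732999995823604 23.980000019073486
```

View pics/z.png

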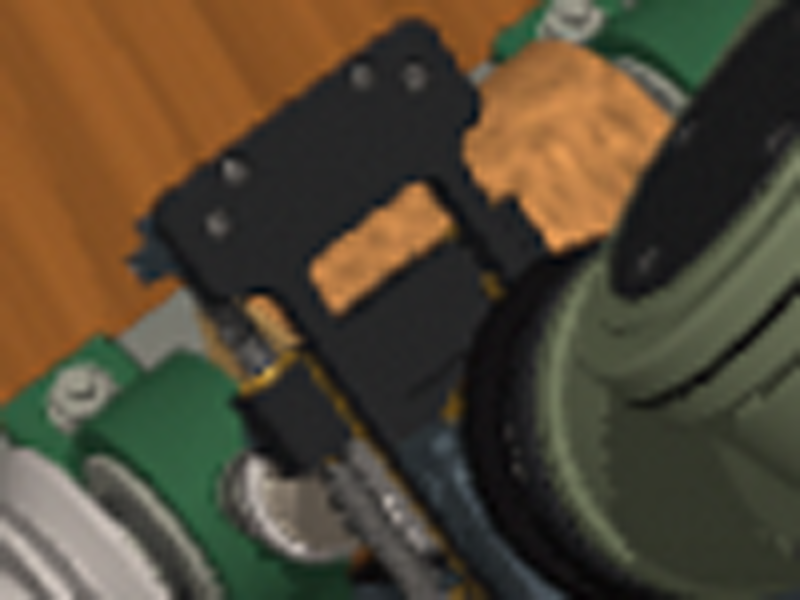

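The crop shows the coupler seated over the nipple at (285,291), with the gun along its axis. The push is steady at about 16.5 N, so the nozzle is roughly 10–11 mm in. Handing in.

```bash
python3 -c "
from workcell import env
print(env.job_done())"
```

```text
the job is handed in; nothing more can be done
None
```

I handed the job in with the gun pressed onto the bare nipple, held at about 16.5 N with the nozzle roughly 10–11 mm in; I judged the snap from force and travel, not by seeing it, and no verdict came back.

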